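Open the slide gate of the connector hopper

TASK

Let the white connector shell drop from its hopper: draw the blue-handled slide gate of the small clear parts hopper that holds the shell out until it meets its end stop, so that the shell falls into the tray underneath, then let go. Leave the other hopper, with the yellow handle and the copper heat sink in it, shut as it is.

Things in the scene. Friction and masses are not known exactly. Their poses are not given: they have to be found in the camera images.
- connector_grip (a point): middle of the blue upright handle of the connector hopper's gate, 100 mm above the worktop: a block 20 (x) by 22 (y) by 42 mm tall, top 16 mm above this point, flat gate plate 26 mm below. x points level into the hopper (yaw within 0.3), z up; the gate is drawn out along -x and the handle moves with it. Hopper fixed, 149 mm high, its front pane 48 mm from here with the gate shut
- connector_gate (a joint): travel of the blue-handled gate, m: 0 is fully pushed in, 0.070 is at the end stop fully drawn out; it starts between 0 and 0.008. Sliding takes about 2 N and it stays where it is left
- heatsink_gate (a joint): travel, m, of the yellow-handled gate of the other, otherwise equal hopper, which holds a copper heat sink 28 x 28 x 13 mm: 0 pushed in, 0.070 drawn out; starts between 0 and 0.008. The hoppers stand side by side 0.16 to 0.36 m apart, either one on the left
- connector_shell: white connector shell 15 x 30 x 8 mm, origin at the centre of its underside. It lies on the gate plate inside the connector hopper, its underside 74 mm above the worktop; when the gate is drawn it falls by itself into the hopper's own tray, whose floor is 9 mm above the worktop

How it is judged:
At the end, for the whole second after the job is handed in: The blue-handled gate is drawn out to within 10 mm of its end stop (travel over 0.060 m) and left there, and the white shell has fallen and lies still in its hopper's tray (origin lower than 36 mm). The yellow-handled gate is still shut (travel under 0.018 m) (value of joint connector_gate above 0.06 m and height (world z) of connector_shell below 0.036 m and linear speed of connector_shell below 0.03 m/s and horizontal distance between connector_shell and connector_grip below 0.18 m and value of joint heatsink_gate below 0.018 m); the robot touches nothing.
It fails at once if the other hopper's yellow-handled gate was drawn or pushed open (travel over 0.018 m) (value of joint heatsink_gate above 0.018 m).
It also fails if it takes over 29 s, if anything falls off the work surface, if the arm or the gripper's body presses on something with over 40 N, if the wrist force passes 120 N, or if a joint passes its speed limit or range.

ROBOT

A 7-joint arm with a two-finger parallel gripper is mounted at the origin on a cart in front of the work surface, level with it; the furniture and walls round the work are solid. World frame = base frame: x ahead of the robot, y to its left, z up, the work surface at z = 0. Lengths are in m, angles in rad, forces in N, time in s.
With the tool pointing down it reaches from about 0.4 to 0.85 m from the base axis. Payload 4.5 kg.
Tool frame: the origin (TCP) lies on the centre line of the jaws, within the pads' length; the fingertips stand 8 mm ahead of it and the grasp point (between the pads) lies 11 mm behind it; z points along the fingers, y is the direction in which the jaws open and shut (so a half turn about z gives the same grasp; the last joint's range is limited). The gripper opens to 88 mm and grips with 3 to 60 N. Pads are 18 mm wide; open, the fingers measure 123 mm over their backs; the gripper's body (75 mm by 187 mm) begins 45 mm behind the grasp point.
Start: joints at [-1.279, 0.689, -0.195, 1.565, 0.157, 0.902, -0.215], TCP at [0.159, 0.604, 0.247] pointing down, gripper open.
Joint ranges: [-3.01, 3.01], [-0.46, 2.08], [-1.47, 1.51], [0.13, 2.56], [-1, 4.14], [0.04, 2.09], [-2.66, 2.66]. Speed limits (rad/s): [2.57, 2.57, 3.14, 3.14, 3.14, 3.14, 3.14].

INTERFACE

Orientations are given as a rotation vector (axis times angle).
In Python, from station import manip gives the robot as it stands. The module is installed in compiled form; this text tells all that it offers. Calls block until the motion is done:
- manip.move_pose(position, orientation): joint-space move of the TCP to a pose.
- manip.move_straight(position, ori=None, speed=0.15, force_limit=None): straight line of the TCP; ori=None keeps the orientation; speed is the mean speed in m/s. With force_limit (N) it stops when the force on the tool has changed by that much, and returns True; else False.
- manip.set_joints(angles): joint-space move.
- manip.let_go() and manip.gripper_close(effort=None): open the fingers fully, or close them until they stop; effort is the grip in N (None keeps the last).
- manip.pause(seconds).
- manip.inverse_kinematics(position, orientation): joint angles nearest the present ones, or None.
- manip.read_camera(name): name is "scene" or "top" or "wrist"; returns (picture, depth): 400x640x3 uint8, red, green, blue; 400x640 float32, m along the optical axis (not along the pixel's ray), 0 where there is no reading.
- manip.get_calibration(name): a dict with "fx", "fy", "cx", "cy" (pixels), "k1" (the pictures are not rectified: a ray, as slopes to the right and down, at radius r is drawn at 1 + k1 r^2 times it, then the intrinsics apply), "view" (4x4, takes a point from world to camera coordinates). Camera axes: x right, y down, z forward; pixel columns grow to the right and rows downward; lengths in m; the calibration is good to about 2 mm. A picture is of the moment at which its call begins: read the wrist's pose just before it. get_calibration takes no time and is no camera call; for the wrist camera it gives the pose at the moment of the call.
A pose or a line that the arm cannot do raises manip.PlanningError and nothing moves.
- manip.job_done(): hands the job in, once; it reports no verdict.
Readings, each from a call of its own:
- manip.read_time(): time.
- manip.read_joint_pos(): joint angles.
- manip.read_joint_velocities(): joint speeds.
- manip.read_effort(): joint torques, N m.
- manip.read_position(): TCP position.
- manip.read_tcp_rot(): TCP orientation.
- manip.read_wrist_force(): force on the tool from outside, world axes, zero at the start.
- manip.read_wrist_torque(): the same for the moment, N m.
- manip.read_width(): opening from 0.0 (shut) to 1.0 (fully open).
Only numpy, scipy, OpenCV 4.12 (cv2) and the standard library are available. Lean on these libraries where they do the work, as an engineer would, in place of code of your own. Each camera call takes 0.05 s, during which the arm holds its last target.

## Working session

There is one attempt and no reset: what is moved stays moved. The work goes in short steps, each a Python script; the robot and the scene stay as the last script left them, time stands still between calls to the robot, and variables do not carry over. Pictures are saved under pics/ and viewed, and the job is handed in when it is done.

```bash
mkdir -p pics; python3 - <<'E'
from station import manip
import cv2,numpy as np
for n in ["scene","top","wrist"]:
    c=manip.get_calibration(n); p,d=manip.read_camera(n)
    cv2.imwrite(f"pics/{n}0.png",p[:,:,::-1]); np.savez(f"{n}0.npz",p=p,d=d,**c)
    print(n,c["fx"],c["cx"],c["cy"],c["k1"],np.round(np.linalg.inv(c["view"]),3).tolist())
print(manip.read_time(),manip.read_tcp_rot())
E
```

```text
scene 411.0503774416664 323.8588236635424 198.48159388171797 -0.08306918366977549 [[-0.907, -0.273, 0.321, 0.314], [-0.421, 0.57, -0.706, 0.395], [0.01, -0.775, -0.632, 0.629], [0.0, 0.0, 0.0, 1.0]]
top 408.5446451070858 317.7809846931821 203.94383654271707 -0.0056678978361061625 [[-0.026, -0.987, 0.16, 0.439], [-0.999, 0.029, 0.018, -0.194], [-0.022, -0.16, -0.987, 0.929], [0.0, 0.0, 0.0, 1.0]]
wrist 296.50106804541133 318.8493895220171 203.38947316448767 -0.04207222231751847 [[0.256, 0.926, 0.277, 0.088], [0.967, -0.245, -0.074, 0.623], [-0.001, 0.286, -0.958, 0.384], [0.0, 0.0, 0.0, 1.0]]
0.15 [-4.03771563e-01 -3.11544648e+00  2.28525880e-03]
```

View pics/scene0.png

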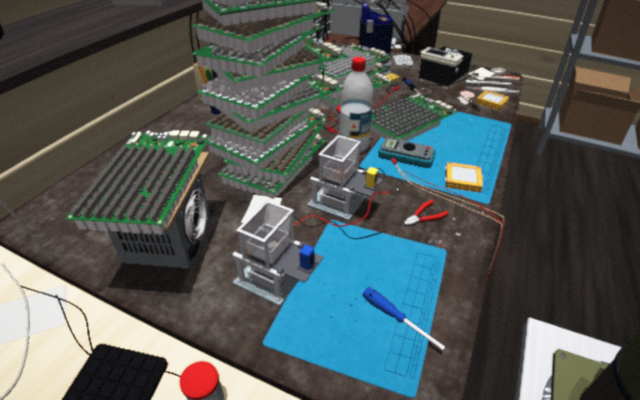

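View pics/top0.png

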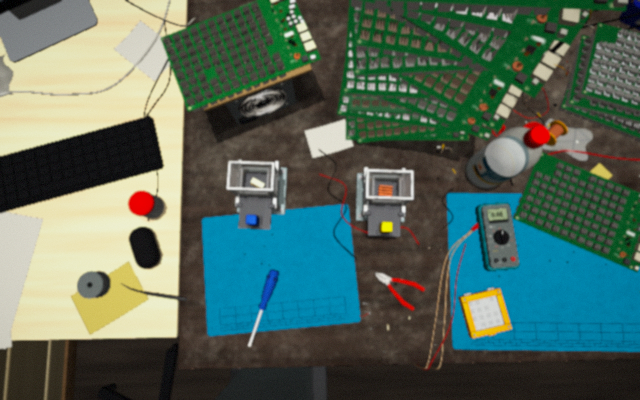

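The scene view shows the blue handle at about (307,257) and the yellow one at (372,178). In the top view blue is at (252,219) with the white shell behind it, and yellow is at (387,228) with copper behind it. Both gates draw towards the robot. Next I measure the handle and its axis.

```bash
cat > h.py <<'E'
import numpy as np,cv2
def ray(c,u,v):
    K=np.array([[c["fx"],0,c["cx"]],[0,c["fy"],c["cy"]],[0,0,1.]])
    q=cv2.undistortPoints(np.array([[[u,v]]],float),K,np.array([float(c["k1"]),0,0,0]))[0,0]
    T=np.linalg.inv(c["view"]); return T[:3,3],T[:3,:3]@np.array([q[0],q[1],1.])
def onz(c,u,v,z):
    o,d=ray(c,u,v); return o+d*(z-o[2])/d[2]
def ond(c,u,v,dep):
    o,d=ray(c,u,v); return o+d*dep
def tri(r1,r2):
    (o1,d1),(o2,d2)=r1,r2
    s=np.linalg.lstsq(np.c_[d1,-d2],o2-o1,rcond=None)[0]
    a=o1+s[0]*d1;b=o2+s[1]*d2
    return (a+b)/2,np.linalg.norm(a-b)
E
python3 - <<'E'
from h import *
D={n:dict(np.load(f"{n}0.npz")) for n in ["scene","top"]}
roi={"scene":{"b":(290,235,325,280),"y":(360,160,385,195)},"top":{"b":(238,205,268,232),"y":(372,215,402,242)}}
R={}
for n in D:
  hsv=cv2.cvtColor(D[n]["p"],cv2.COLOR_RGB2HSV)
  for k,(lo,hi) in {"b":((108,120,40),(125,255,255)),"y":((20,120,80),(35,255,255))}.items():
    x0,y0,x1,y1=roi[n][k]; m=cv2.inRange(hsv,lo,hi); mm=np.zeros_like(m); mm[y0:y1,x0:x1]=m[y0:y1,x0:x1]
    v,u=np.nonzero(mm); 
    P=np.array([ond(D[n],a,b,D[n]["d"][b,a]) for a,b in zip(u,v) if D[n]["d"][b,a]>0])
    R[n,k]=ray(D[n],u.mean(),v.mean())
    t=P[P[:,2]>np.percentile(P[:,2],90)-.008]
    print(n,k,len(u),(u.min(),u.max(),v.min(),v.max()),"centroid",u.mean(),v.mean(),"depth med",np.median(P,0).round(4),"topmean",t.mean(0).round(4),"min/max",np.percentile(P,5,0).round(3),np.percentile(P,95,0).round(3))
    if n=="top":
      # brighter = top face
      V=hsv[:,:,2]; print(V[y0:y1:2,x0:x1:2] if k=="b" else "")
      print(onz(D[n],u.mean(),v.mean(),.116).round(4))
for k in "by": print(k,tri(R["scene",k],R["top",k]))
for n,r in (("top",(200,140,430,250)),("scene",(220,120,390,310))):
  x0,y0,x1,y1=r; im=D[n]["p"][y0:y1,x0:x1,::-1]; cv2.imwrite(f"pics/{n}crop.png",cv2.resize(im,None,fx=3,fy=3,interpolation=cv2.INTER_CUBIC))
E
```

```text
scene b 281 (np.int64(299), np.int64(313), np.int64(245), np.int64(269)) centroid 306.1032028469751 256.5444839857651 depth med [ 0.541  -0.0317  0.1068] topmean [ 0.5423 -0.0375  0.1141] min/max [ 0.534 -0.048  0.08 ] [ 0.551 -0.029  0.116]
scene y 174 (np.int64(366), np.int64(377), np.int64(168), np.int64(187)) centroid 370.6954022988506 177.1206896551724 depth med [ 0.5204 -0.3031  0.1035] topmean [ 0.5208 -0.3079  0.1137] min/max [ 0.512 -0.317  0.08 ] [ 0.53  -0.3    0.116]
top b 140 (np.int64(245), np.int64(258), np.int64(214), np.int64(225)) centroid 251.79285714285714 219.70714285714286 depth med [ 0.543  -0.046   0.1149] topmean [ 0.5451 -0.044   0.1155] min/max [ 0.535 -0.054  0.091] [ 0.553 -0.034  0.118]
[[ 98 103  96 102 107 106 111 105 108 110 104 105 107 105 111]
 [116  98 102 106 107 110 108 107 110 107 105 109 105 111 112]
 [164 120 105 106 108 110 112 108 107 107 107 106 108 110 113]
 [145 116 109 107 106 110 111 109 104 109 107 110 113 114 112]
 [ 95 112 105 105 112 120 119 116 112 106 108 109 109 111 111]
 [163 118 110 107 159 201 193 190 179 120  87 102 107 113 1
[... 262 characters left out ...]
107 109 107 101  86  74  70  66  47  54  95 109 115 115]
 [160 131 124 127 118 102  86  57  49  56  65  96 112 118 121]
 [179 175 175 175 178 173 156 137 133 135 142 144 148 159 160]
 [183 179 181 181 181 185 183 181 182 178 178 179 179 180 183]]
[ 0.5431 -0.046   0.116 ]
top y 142 (np.int64(380), np.int64(392), np.int64(221), np.int64(232)) centroid 386.0 226.6338028169014 depth med [ 0.5224 -0.3144  0.1152] topmean [ 0.523  -0.3145  0.1158] min/max [ 0.513 -0.332  0.076] [ 0.533 -0.304  0.118]

[ 0.5216 -0.3142  0.116 ]
b (array([ 0.54553144, -0.04221415,  0.0945574 ]), np.float64(0.0006720170787634604))
y (array([ 0.5241033 , -0.31778466,  0.0918429 ]), np.float64(0.00017402343244953027))
```

View pics/topcrop.png

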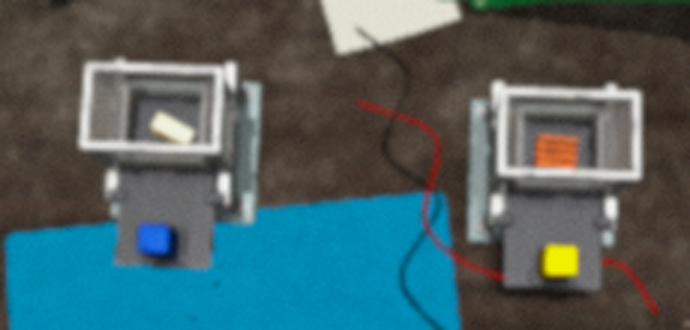

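View pics/scenecrop.png

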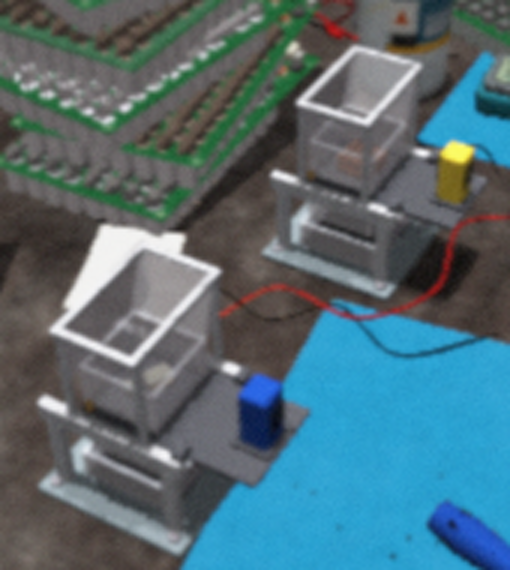

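```bash
python3 - <<'E'
from h import *
c=dict(np.load("top0.npz"))
f=lambda u,v,z:onz(c,200+u/3,140+v/3,z)
for nm,a,b,z in (("rim front",(80,148),(219,153),.149),("rim back",(88,64),(222,68),.149),("plate front",(115,263),(211,268),.074),("base right",(258,82),(249,220),.005)):
    A,B=f(*a,z),f(*b,z); e=A-B; 
    print(nm,A.round(4),B.round(4),np.linalg.norm(e).round(4),"angle of edge",np.arctan2(e[1],e[0]).round(3), "rel y-axis",(np.arctan2(e[1],e[0])-np.pi/2).round(3))
# handle top face min area rect
hsv=cv2.cvtColor(c["p"],cv2.COLOR_RGB2HSV); m=cv2.inRange(hsv,(105,120,140),(125,255,255)); mm=m*0; mm[205:232,238:268]=m[205:232,238:268]
v,u=np.nonzero(mm); print(u.mean(),v.mean(),onz(c,u.mean(),v.mean(),.116).round(4),np.ptp(u)+1,np.ptp(v)+1,len(u))
E
```

```text
rim front [ 0.6001 -0.0027  0.149 ] [ 0.5941 -0.0935  0.149 ] 0.0911 angle of edge 1.504 rel y-axis -0.067
rim back [ 0.6565 -0.0074  0.149 ] [ 0.6509 -0.096   0.149 ] 0.0887 angle of edge 1.508 rel y-axis -0.063
plate front [ 0.5324 -0.0098  0.074 ] [ 0.527  -0.0775  0.074 ] 0.0679 angle of edge 1.491 rel y-axis -0.08
base right [ 0.6779 -0.1058  0.005 ] [ 0.57   -0.0975  0.005 ] 0.1083 angle of edge -0.077 rel y-axis -1.648
250.43434343434345 218.8181818181818 [ 0.545  -0.0433  0.116 ] 12 11 99
```

Everything agrees: the handle is at about (0.544, -0.044), with its top at 0.116 by depth. The hopper yaw is about -0.07, and the front pane is about 53 mm ahead of the handle. Next I go above it and check with the wrist camera.

```bash
python3 - <<'E'
from station import manip
from h import *
psi=-0.07; ori=np.pi*np.array([-np.sin(psi/2),np.cos(psi/2),0])
manip.move_pose([0.544,-0.044,0.22],ori)
c=manip.get_calibration("wrist"); p,d=manip.read_camera("wrist"); cv2.imwrite("pics/wrist1.png",p[:,:,::-1])
print(manip.read_time(),manip.read_position(),manip.read_tcp_rot(),manip.read_joint_pos())
hsv=cv2.cvtColor(p,cv2.COLOR_RGB2HSV); m=cv2.inRange(hsv,(110,120,40),(125,255,255))
n,l,s,ce=cv2.connectedComponentsWithStats(m)
for i in range(1,n):
    if s[i,4]>300:
        v,u=np.nonzero(l==i); P=np.array([ond(c,a,b,d[b,a]) for a,b in zip(u,v) if d[b,a]>0]); 
        t=P[P[:,2]>.11]; print(s[i],ce[i],len(t),t.mean(0) if len(t) else P.mean(0), np.percentile(t,[3,97],0) if len(t) else "")
E
```

```text
2.8667 [ 0.54419275 -0.04283807  0.22006471] [1.07168918e-01 3.13950021e+00 9.21629558e-04] [ 0.21739318  0.63681063 -0.36688176  1.82984305  0.32338795  0.73355846
  1.17636908]
[275  21  30  57 346] [290.68786127  54.06936416] 0 [ 0.40775963 -0.06187268  0.02478086]
```

View pics/wrist1.png

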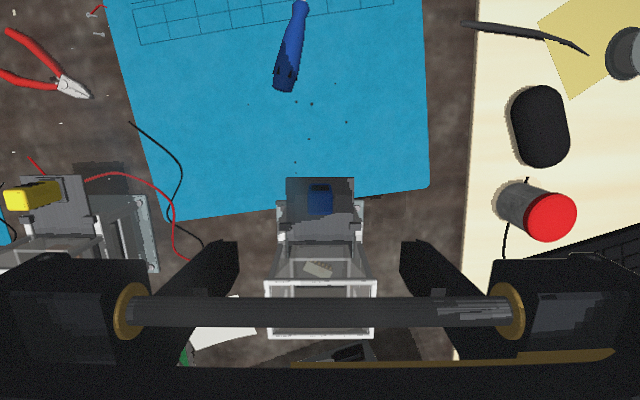

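The wrist view shows the blue handle at (320,202), midway between the fingers at about 238 and 400, with the white shell behind it at (318,270). I'll check its top face by ray, then descend and grip.

```bash
python3 - <<'E'
from station import manip
from h import *
c=manip.get_calibration("wrist"); p,d=manip.read_camera("wrist")
hsv=cv2.cvtColor(p,cv2.COLOR_RGB2HSV); m=cv2.inRange(hsv[185:220,300:342],(105,100,20),(125,255,255))
v,u=np.nonzero(m);v+=185;u+=300
P=np.array([ond(c,a,b,d[b,a]) for a,b in zip(u,v)]); t=P[abs(P[:,2]-.116)<.006]
h=t.mean(0) if len(t) else None
print(len(u),len(t),h,np.percentile(t,[3,97],0).round(3) if len(t) else P.mean(0))
if h is None or np.linalg.norm(h[:2]-[.544,-.044])>.008: raise SystemExit("mismatch")
print("hit",manip.move_straight([0.543,-0.0438,0.094],speed=0.08,force_limit=8))
print(manip.read_position(),manip.read_wrist_force())
E
```

```text
642 562 [ 0.54237314 -0.04153765  0.11548448] [[ 0.534 -0.051  0.112]
 [ 0.552 -0.031  0.117]]
hit False
[ 0.54331204 -0.04379863  0.09442649] [-0.32742144 -0.44112985 -0.3744759 ]
```

```bash
python3 - <<'E'
from station import manip
from h import *
manip.gripper_close(25); print("w",manip.read_width()*88, manip.read_wrist_force())
p0=np.array(manip.read_position()); q=p0+0.078*np.array([-np.cos(.07),np.sin(.07),0])
print("stopped",manip.move_straight(q,speed=0.05,force_limit=14))
p1=np.array(manip.read_position()); print(p1-p0,np.linalg.norm(p1-p0),manip.read_width()*88,manip.read_wrist_force(),manip.read_time())
p,d=manip.read_camera("top"); np.savez("top2.npz",p=p,d=d,**manip.get_calibration("top"))
cv2.imwrite("pics/top2.png",cv2.resize(p[140:260,180:430,::-1],None,fx=3,fy=3))
E
```

```text
w 21.487215239278992 [-0.7815644   5.83485636 -0.87445211]
stopped True
[-6.24227708e-02  4.15336056e-03 -8.28416193e-05] 0.06256084705919289 21.69317259312337 [ 0.49655557 -1.48932935  1.97749325] 6.8167
```

View pics/top2.png

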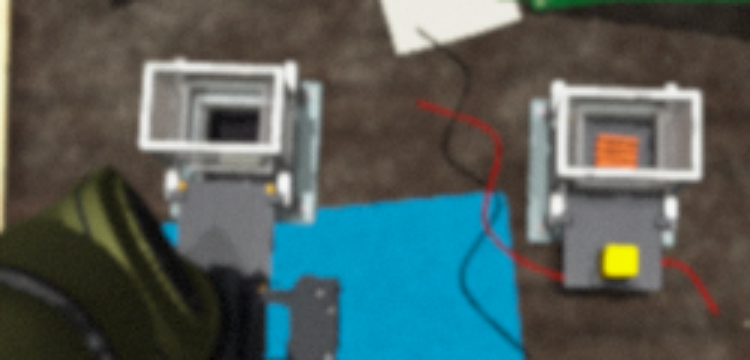

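The top view shows the plate drawn and the hopper dark and empty at (235,125), with the yellow gate unchanged. The pull stopped after 62.5 mm. I'll pull again to confirm it is the end stop, then release.

```bash
python3 - <<'E'
from station import manip
from h import *
p0=np.array(manip.read_position()); u=np.array([-np.cos(.07),np.sin(.07),0])
print("stopped",manip.move_straight(p0+.012*u,speed=0.02,force_limit=15))
p1=np.array(manip.read_position()); print((p1-p0).round(4),manip.read_width()*88,manip.read_wrist_force())
manip.let_go(); print(manip.read_width(),manip.read_wrist_force())
p=np.array(manip.read_position())
print(manip.move_straight(p+[0,0,.13],speed=0.1,force_limit=10))
q=manip.read_joint_pos(); q=np.array(q); q[0]+=0.8
manip.set_joints(q)
for n in ("top","scene"):
    a,d=manip.read_camera(n); np.savez(n+"3.npz",p=a,d=d,**manip.get_calibration(n)); cv2.imwrite(f"pics/{n}3.png",a[:,:,::-1])
print(manip.read_time(),manip.read_position())
c=dict(np.load("top3.npz")); hsv=cv2.cvtColor(c["p"],cv2.COLOR_RGB2HSV)
for k,lo,hi,r in (("b",(105,120,140),(125,255,255),(225,205,280,260)),("y",(20,120,80),(35,255,255),(372,215,402,242))):
    m=cv2.inRange(hsv,lo,hi); mm=m*0; mm[r[1]:r[3],r[0]:r[2]]=m[r[1]:r[3],r[0]:r[2]]; v,uu=np.nonzero(mm)
    print(k,len(uu),uu.mean(),v.mean(),onz(c,uu.mean(),v.mean(),.116))
E
```

```text
stopped True
[-0.0001 -0.0001  0.    ] 21.867925172545007 [ 0.08216186 -0.0864528   3.64189592]
0.999421832649098 [-0.87068479 -0.2291995  -0.06104856]
False
11.275 [ 0.30891612 -0.37011584  0.22343885]
b 106 248.3679245283019 250.38679245283018 [ 0.48187315 -0.03917794  0.116     ]
y 142 386.0 226.6338028169014 [ 0.52156868 -0.31423645  0.116     ]
```

View pics/scene3.png

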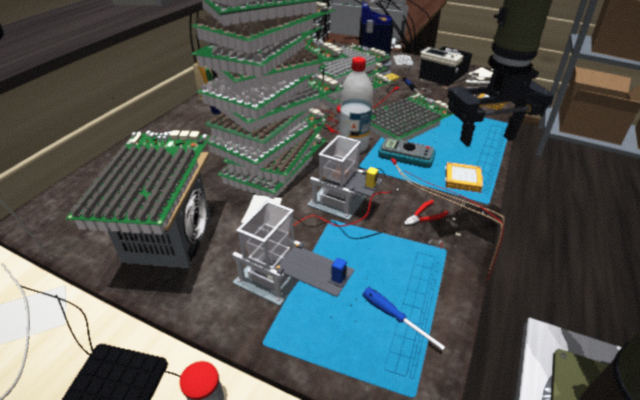

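View pics/top3.png

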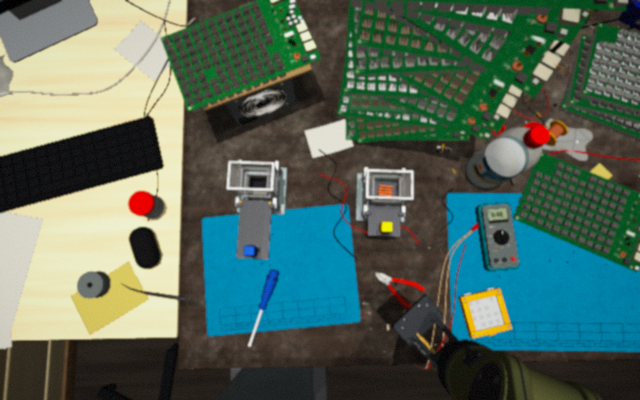

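The gate stopped dead on both pulls. The handle is now at (0.482, -0.039), so it has travelled 63 mm plus its start offset, and yellow has not moved. Now I look for the shell in the tray.

```bash
python3 - <<'E'
from h import *
a=np.load("top3.npz")["p"][150:270,215:300,::-1]; b=np.load("scene3.npz")["p"][195:310,225:310,::-1]
a=cv2.resize(a,(395,560),interpolation=3); b=cv2.resize(b,(395,560),interpolation=3)
im=np.hstack([a,b]); cv2.imwrite("pics/z3.png",cv2.convertScaleAbs(im,alpha=1.5,beta=10))
c=dict(np.load("top3.npz")); 
for v in range(174,190,2): print([int(1000*ond(c,u,v,c["d"][v,u])[2]) for u in range(242,272,3)], c["p"][v,242:272:3].max(1))
E
```

```text
[102, 67, 49, 52, 51, 54, 54, 55, 59, 131] [137 141 130 144 153 154 155 167 166 147]
[103, 69, 41, 7, 8, 9, 34, 32, 40, 130] [134 152  98  55  55  61  65  72  94 128]
[98, 64, 38, 8, 10, 9, 9, 10, 11, 135] [128 156 110  27  22  29  30  27  84 139]
[99, 64, 39, 12, 8, 6, 6, 8, 9, 137] [124 152  92  14  19  21  21  28  84 140]
[95, 68, 36, 10, 8, 10, 11, 6, 6, 132] [122 149  89  17  32  38  34  39  93 132]
[93, 63, 20, 8, 10, 9, 9, 7, 106, 139] [121 144  84  17  37  38  36  40 104 139]
[95, 67, 15, 10, 8, 12, 7, 6, 108, 136] [135 153 104  49  57  50  52  47 116 140]
[147, 150, 149, 149, 149, 147, 150, 148, 148, 148] [217 212 204 193 197 196 192 191 200 200]
```

View pics/z3.png

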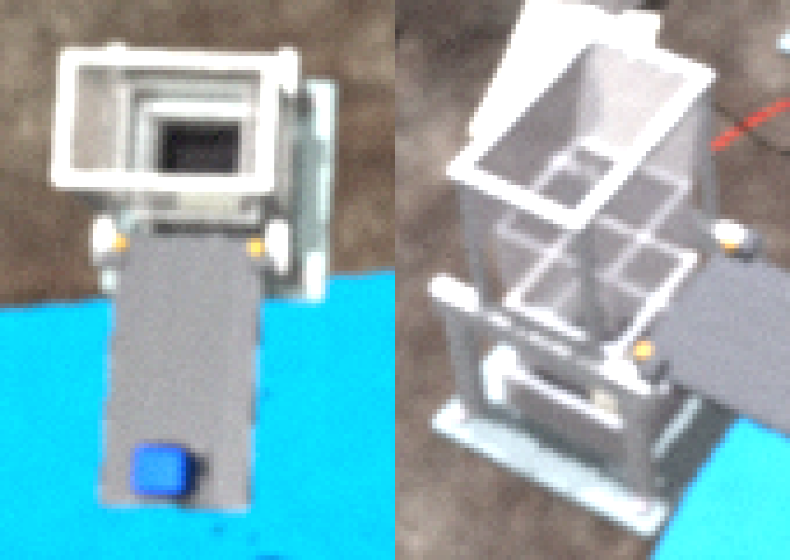

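A cream patch shows low in the tray in both views: in this crop at (215,200) for top and (602,400) for scene. I'll triangulate it.

```bash
python3 - <<'E'
from h import *
t=dict(np.load("top3.npz"));s=dict(np.load("scene3.npz"))
out=[]
for c,r in ((t,(245,189,275,198)),(s,(245,265,285,290))):
    x0,y0,x1,y1=r; p=c["p"][y0:y1,x0:x1].astype(int); m=((p[:,:,0]-p[:,:,2])>18)&(p.max(2)>70)
    v,u=np.nonzero(m); u=u+x0;v=v+y0; print(len(u),u.min() ,u.max(),v.min(),v.max(),u.mean(),v.mean()); out.append(ray(c,u.mean(),v.mean())); print(onz(c,u.mean(),v.mean(),.015))
print(tri(*out))
E
```

```text
Traceback (most recent call last):
ValueError: zero-size array to reduction operation minimum which has no identity
```

```bash
python3 - <<'E'
from h import *
t=dict(np.load("top3.npz"));s=dict(np.load("scene3.npz"))
print((t["p"][188:199,246:276].astype(int)[:,:,0]-t["p"][188:199,246:276,2])[:, ::2])
print((s["p"][270:286,258:280].astype(int)[:,:,0]-s["p"][270:286,258:280,2]))
print(onz(t,260,192.9,.015),onz(s,269.5,277,.015)); print(tri(ray(t,260,192.9),ray(s,269.5,277)))
E
```

```text
[[ 5  4  4  6  5  3  4  4  6  2  3  4  1  0  1]
 [ 3  4  4  6  5  1  0  6  3  1  3  1  1  3 -1]
 [ 2  4  6  2  4  4  7  7  4  2  4  1  2  1  5]
 [ 4  3  5  6  8  9  6 10  7  7  4  1  3  4  2]
 [ 3  4  4  4  9  9  9 11  8  8  8  6  2  1  3]
 [ 6  7  4  5 10 12 12 11 13  8  7  4  1  2  2]
 [ 4  3  4  4  8 10  8 11 11 11  8  6  4  0  3]
 [ 1  2  1  3  5  7  9  5  8  6  4  1  0  5  3]
 [ 3  4  3  2  7  2  4  0  3  5  4  3 -1  5  2]
 [ 3  2  5  3  2  1  4  1  4  2  0 -1  4 -1  3]
 [ 0  4  1  3  3  6  2  4  5  3  2  4  3  3 -2]]
[[ -2  -1  -3  -4  -4  -6  -3  -5  -1  -5  -4  -3  -4  -3  -2  -3  -3  -3
   -3  -5  -5  -6]
 [  1  -2  -3  -3  -4  -4  -2  -5  -3  -5  -3  -5  -4  -4  -3  -2  -2  -2
   -5  -5  -7  -7]
 [ -3  -3  -3   0  -1  -5  -4  -2  -2  -2  -4  -5  -3  -5  -4  -4  -3  -3
   -6  -4  -6  -7]
 [ -6  -5  -3  -1  -3  -2  -3  -5  -2  -3  -1  -3  -4  -3  -2  -4  -4  -5
   -7  -4  -5  -5]
 [ -8  -8  -7  -5  -1  -2  -2  -4   3   2   3   0  -4  -3  -2  -2  -3  -5
   -5  -6  -4  -4]
 [ -8  -9  -8  -9  -8  -5  -5  -2   3   8   6   3   1   0  -2  -5  -3  -1
   -6  -4  -6  -4]
 [ -7  -9  -8
[... 376 characters left out ...]
  -1  -2   0  -3  -4  -7  -5  -7  -4  -1   0   0  -3  -2
   -5  -1  -1  -2]
 [ -1  -2   2  -2   1   1  -2   0  -1  -2  -5  -7  -9  -7  -8  -6  -4  -2
   -3  -1  -3  -4]
 [ -5  -3  -1   3  -1   1   3  -1   0  -3  -1  -3  -5  -7  -8  -8  -5  -3
   -2  -2  -2  -1]
 [ -4  -4  -3  -4  -2  -2   1  -2  -3   1   1  -1  -3  -3  -3  -3  -2  -4
   -4  -4  -2  -1]
 [-10  -9  -6  -6  -3  -3  -3   0  -1   1   2  -2   0  -2  -1  -2  -3   1
   -1  -4  -2  -2]
 [-10  -4  -9  -6  -5  -5  -4  -3  -4   0   1  -1  -2   0  -3  -1  -2  -1
   -2  -4  -1  -4]]
[ 0.61718198 -0.04642808  0.015     ] [ 0.61908707 -0.02953357  0.015     ]
(array([ 0.62408903, -0.04227509, -0.00257529]), np.float64(0.007242232322367581))
```

The cream patch is about 30 mm wide in the top view, at about (0.617, -0.046). The scene view sees the shell's near end at (0.619, -0.030). Both fit the shell lying low in the tray, about 0.135 m from the grip point, so I hand in.

```bash
python3 - <<'E'
from station import manip
print(manip.read_time(),manip.read_wrist_force()); manip.job_done()
E
```

```text
11.275 [-0.08632299  0.75200728  0.76426176]
the job is handed in; nothing more can be done
```

I drew the blue-handled gate out to its end stop, and the white shell appears to have dropped into its tray. I then let go, moved the arm clear and handed the job in at 11.3 s of the 29 s allowed; no verdict is reported.

- **Blue gate:** the handle moved about 63 mm on top of its start offset, which I put at roughly 4–5 mm. That makes the travel about 67 mm. A second pull, limited to 15 N, moved it no further, and it stayed put after release.
- **White shell:** it no longer lies on the gate plate. A cream patch about 30 mm wide shows at about (0.617, -0.046), low in the tray.
- **Weak check:** only parts of the shell were visible through the hopper. Rays from the two views missed each other by 7 mm and gave a height of -3 mm, because they saw different ends of it. Its height is therefore inferred from its size and position, not measured exactly.
- **Yellow gate:** its handle is at the same pixel as at the start, so it did not move.
- **Arm:** clear of everything, with under 1.5 N on the wrist, which is about the noise level.

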